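Find the full ingredient tub by lifting and set it out in the steel tray

ROBOT

A 7-joint arm with a two-finger parallel gripper is mounted at the origin on the work surface. World frame = base frame: x ahead of the robot, y to its left, z up, the work surface at z = 0. Lengths are in m, angles in rad, forces in N, time in s.
With the tool pointing down it reaches from about 0.4 to 0.85 m from the base axis. Payload 10.4 kg.
Tool frame: the origin (TCP) lies between the finger pads; the fingertips stand 19 mm ahead of it and the grasp point (between the pads) is the TCP; z points along the fingers, y is the direction in which the jaws open and shut (so a half turn about z gives the same grasp; the last joint's range is limited). The gripper opens to 85 mm and grips with 20 to 120 N. Pads are 22 mm wide; open, the fingers measure 114 mm over their backs; the gripper's body (76 mm by 85 mm) begins 54 mm behind the grasp point. The pads swing forward as they close: fully open they stand 13 mm farther back than shut.
Start: joints at [-1.275, 0.332, -0.065, 1.46, 0.022, 1.35, -0.088], TCP at [0.196, 0.594, 0.25] pointing down, gripper open.
Joint ranges: [-2.6, 2.6], [-0.5, 2.12], [-1.47, 1.34], [0.16, 2.42], [-1.27, 4.41], [0.06, 2.06], [-2.6, 2.6]. Speed limits (rad/s): [2.22, 2.22, 2.79, 2.79, 3.14, 3.14, 3.14].

INTERFACE

Orientations are given as a unit quaternion [x, y, z, w].
In Python, from workcell import manip gives the robot as it stands.
- The arm moves only by the shell command python3 -m jog 'ROWS' [FORCE]. ROWS is JSON, a list of rows, each an object with "offset": the shift along the tool's x, y, z as a fraction of full scale, a list of three; "rotation": the turn, a rotation vector about the tool's x, y, z as a fraction of full scale, a list of three; "fingers": the opening, from -1 (shut) to 1 (fully open), so that 0 is half open. A call has 1 to 8 rows; each row shifts and turns the commanded pose from where the row before left it, along the tool's axes as they then stand; what a row does not reach is not made up. Full scale, the value 1, is 0.15 m for a shift and 2 rad for a turn. A row lasts 1/8 s, in which the tool goes at most 62.5 mm and 10.7 degrees, less where a joint would pass 70% of its speed; a pose out of reach is approached as far as the arm can. A call with a number of a shift or a turn outside -1 to 1 is refused whole. A call with a gripper value outside its range is refused whole. The fingers move at their own pace and stop on an object; FORCE is the grip in N (left out, the last holds). Time passes only in rows, so rows that do not move let the fingers close. It gives the time, the measured TCP pose, the force and the opening at its end, in the units of the state.
- manip.get_obs(): the state, without advancing time (a new reading comes with each control period).
- manip.camera(name): name is "scene" or "top" or "wrist"; returns the picture (420x560x3 uint8, red, green, blue); there is no depth.
- manip.camera_info(name): a dict with "mtx" (3x3 intrinsics, pixels), "xyz" and "rotation" of the camera in the world. Camera axes: x right, y down, z forward; pixel columns grow to the right and rows downward; lengths in m; the calibration is good to about 2 mm. A picture is of the moment at which its call begins: read the wrist's pose just before it. camera_info takes no time and is no camera call; for the wrist camera it gives the pose at the moment of the call.
- manip.hand_in(): hands the job in, once; it reports no verdict.
Trained networks look in the newest picture that a camera, given by its name, has taken for a name from the list of things; names that differ only in an ending like _2 or _b are one class to them, and where a whole thing is asked for, a point or a joint stands for the part that bears it (a point fixed in the world has none). Each returns a list of dicts, best first, with "conf" (0 to 1); they miss things now and then, are a little off and sometimes report something else, mostly with a low value. They report only what shows in the picture. A call takes as long as a camera call. They do not tell look-alikes from the thing itself.
- manip.recognise(camera, query): "bbox" ([left, top, right, bottom] in pixels, round what is visible of it).
The state is a dict: "clock": time; "joint_pos": joint angles; "joint_velocities": joint speeds; "tau": joint torques, N m; "position": TCP position; "ee_rot": TCP orientation; "ft_force": force on the tool from outside, world axes, zero at the start; "torque": the same for the moment, N m; "grip_width": opening from 0.0 (shut) to 1.0 (fully open).
Only numpy, scipy, OpenCV 4.12 (cv2) and the standard library are available. Lean on these libraries where they do the work, as an engineer would, in place of code of your own. Each camera call takes 0.05 s, during which the arm holds its last target. There are 200 camera calls.

TASK

One of the three identical closed tubs on the wooden board is full and the other two are nearly empty. Going from the robot's left to its right, lift each tub in turn about 5 cm or more off the board to feel its weight, and stand it back on the board before you lift the next; then stand the full one flat inside the rim of the small steel tray, leaving the two light ones upright on the board. Keep the tubs upright, set them down without dropping them, and leave the bowl, jar and spatula alone.

Things in the scene. Friction and masses are not known exactly. Their poses are not given: they have to be found in the camera images.
- tub_left_center (a point): centre (half-way up) of the left tub, the one at the board's +y end, on the robot's left: closed white plastic tub, flat grey lid on tight (a small rib on top), 100 mm long (x), 60 wide (y), 80 high (z up); plain upright sides, grip across the width, 30 N does no harm. The three look the same; a nearly empty one weighs 0.16 to 0.20 kg, the full one 0.57 to 0.83 kg; which is full changes each time and cannot be seen.
- tub_middle_center (a point): centre (half-way up) of the middle tub, the one in the middle of the row: closed white plastic tub, flat grey lid on tight (a small rib on top), 100 mm long (x), 60 wide (y), 80 high (z up); plain upright sides, grip across the width, 30 N does no harm. The three look the same; a nearly empty one weighs 0.16 to 0.20 kg, the full one 0.57 to 0.83 kg; which is full changes each time and cannot be seen.
- tub_right_center (a point): centre (half-way up) of the right tub, the one at the board's -y end, on the robot's right: closed white plastic tub, flat grey lid on tight (a small rib on top), 100 mm long (x), 60 wide (y), 80 high (z up); plain upright sides, grip across the width, 30 N does no harm. The three look the same; a nearly empty one weighs 0.16 to 0.20 kg, the full one 0.57 to 0.83 kg; which is full changes each time and cannot be seen.
- board: fixed wooden board, 170 (x) by 420 (y) by 15 mm thick, on the table; origin at the centre of its underside, so its top is 15 mm above. The three tubs stand on it in a row along its y axis, about 130 mm apart, lengthwise along its x axis give or take a little.
- tray: fixed small stainless-steel tray, open on top, 160 (x) by 120 (y) mm outside, walls 4 mm thick, rim 18 mm high over the table, floor 4 mm thick; origin at the centre of its underside. The inside is 152 by 112 mm. It lies on the robot's left or right, on the other side from the board.
- bowl: bystander: loose steel bowl, 130 mm across, 60 mm high, beyond the work; origin at the centre of its underside
- jar: bystander: loose clear lidded jar, 70 mm across, 90 mm high, beyond the work; origin at the centre of its underside
- spatula: bystander: loose spatula lying on the table beyond the work; origin on its underside
Things that resemble listed ones, but are neither listed nor needed, are in the scene too. What is shaped like the part that bears tub_right_center but purple or turquoise is not meant.

How it is judged:
By the outcome, as a careful person would: the job done as asked, in the order asked, and still so for the second after the job is handed in, with the robot touching nothing.
It also fails if it takes over 72 s, if anything falls off the work surface, if the arm or the gripper's body presses on something with over 40 N, if the wrist force passes 120 N, or if a joint passes its speed limit or range.

## Working session

There is one attempt and no reset: what is moved stays moved. The work goes in short steps, Python scripts to look and compute and a shell command to move; the robot and the scene stay as the last step left them, time stands still between calls to the robot, and variables do not carry over. Pictures are saved under pics/ and viewed, about 8 in all and at most 12, crops included, and the job is handed in when it is done.

```bash
mkdir -p pics
python3 - <<'E'
from workcell import manip
import cv2
o=manip.get_obs();print(o)
for c in("top","scene"):
    im=manip.camera(c);cv2.imwrite(f"pics/{c}0.png",im[:,:,::-1])
    i=manip.camera_info(c);print(c,i)
    for q in("tub_left_center","tray","board","bowl","jar","spatula"):
        print(q,[(d['bbox'],round(d['conf'],2)) for d in manip.recognise(c,q)])
E
```

```text
{'clock': 0.0, 'joint_pos': array([-1.27460016,  0.33287418, -0.06469684,  1.46094037,  0.02159645,
        1.34991472, -0.08848985]), 'joint_velocities': array([-0.00206469,  0.00107047,  0.00083083,  0.00132063,  0.00024531,
        0.00010956, -0.001029  ]), 'tau': array([-7.85603752e-04, -6.25442362e+01,  4.88328526e-02, -3.91614461e+01,
        1.62256428e-02,  9.53648589e-03, -7.26039644e-06]), 'position': array([0.19578413, 0.59317116, 0.24951492]), 'ee_rot': array([ 1.58710411e-01,  9.87324914e-01, -7.15938845e-04, -8.21054126e-05]), 'ft_force': array([ 0.35071588, -0.53698365, -0.55132333]), 'torque': array([-0.00872105, -0.04599544,  0.0305436 ]), 'grip_width': 0.9977294405684956}
top {'mtx': array([[490.5708238 ,   0.        , 273.14785908],
       [  0.        , 490.5708238 , 206.89773806],
       [  0.        ,   0.        ,   1.        ]]), 'xyz': array([ 0.32615466, -0.00388953,  1.30742546]), 'rotation': array([-0.69985788,  0.7101851 , -0.05747077,  0.05033071])}
tub_left_center [([125.4, 190.4, 162.5, 228.8], 0.56)]
tray [([312.1, 188.0, 368.1, 255.9], 0.78)]
board [([114.3, 172.3, 283.0, 243.4], 0.96)]
bowl [([159.2, 96.1, 205.6, 140.3], 0.86)]
jar [([256.2, 101.8, 285.5, 139.8], 0.68)]
spatula [([329.5, 68.0, 369.4, 166.0], 0.67)]
scene {'mtx': array([[402.33064019,   0.        , 280.98222058],
       [  0.        , 402.33064019, 215.08477515],
       [  0.        ,   0.        ,   1.        ]]), 'xyz': array([ 1.20403648, -0.2477478 ,  0.59066294]), 'rotation': array([ 0.72466771,  0.50988105, -0.26563377, -0.37989042])}
tub_left_center [([378.3, 173.9, 428.8, 229.0], 0.86)]
tray []
board [([333.2, 183.2, 378.4, 238.8], 0.67), ([261.7, 202.5, 449.1, 269.5], 0.65), ([161.7, 225.2, 221.9, 280.4], 0.22)]
bowl [([394.4, 255.2, 467.8, 310.3], 0.78)]
jar []
spatula []
```

View pics/top0.png

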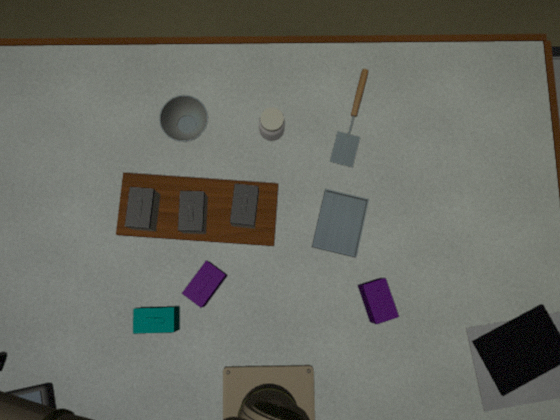

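View pics/scene0.png

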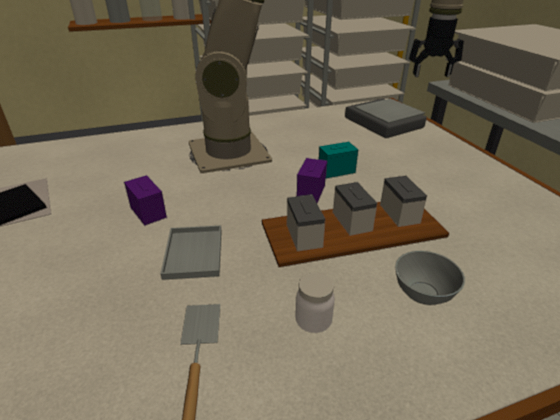

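The top view shows the lids at about (140,208), (191,211) and (244,204), and the tray at (340,223). Next I segment the lids and the tray and project them into world coordinates.

```bash
cat > h.py <<'E'
import numpy as np,cv2
from scipy.spatial.transform import Rotation as R
from workcell import manip
def toworld(i,px,z):
    px=np.atleast_2d(np.array(px,float));K=i['mtx'];d=np.c_[px,np.ones(len(px))]@np.linalg.inv(K).T
    d=d@R.from_quat(i['rotation']).as_matrix().T;c=i['xyz'];return c+d*((z-c[2])/d[:,2])[:,None]
def topx(i,P):
    p=(np.atleast_2d(P)-i['xyz'])@R.from_quat(i['rotation']).as_matrix();q=p@i['mtx'].T;return q[:,:2]/q[:,2:]
E
python3 - <<'E'
from h import *
i=manip.camera_info("top");im=cv2.imread("pics/top0.png")
print(np.round(topx(i,[[0,0,0],[.1,0,0],[0,.1,0]]),1))
hsv=cv2.cvtColor(im,cv2.COLOR_BGR2HSV)
vis=cv2.resize(im[165:265,105:380],None,fx=2.9,fy=2.9,interpolation=cv2.INTER_CUBIC)
sat=hsv[:,:,1];v=hsv[:,:,2]
print(im[208,110:285:3].tolist())
def rep(m,z,name,amin):
    cs,_=cv2.findContours(m.astype(np.uint8),cv2.RETR_EXTERNAL,cv2.CHAIN_APPROX_NONE)
    for c in cs:
        if cv2.contourArea(c)<amin: continue
        b=cv2.boxPoints(cv2.minAreaRect(c));w=toworld(i,b,z)
        e=w[1]-w[0];f=w[2]-w[1];L=e if np.hypot(*e[:2])>np.hypot(*f[:2]) else f
        L=L*np.sign(L[0]+1e-9)
        print(name,np.round(w.mean(0),4),"sizes",np.round([np.linalg.norm(e),np.linalg.norm(f)],3),"yaw",round(np.degrees(np.arctan2(L[1],L[0])),1))
        cv2.polylines(vis,[((b-[105,165])*2.9).astype(int)],True,(0,255,0),1)
m=np.zeros(v.shape,bool);m[178:240,120:272]=1
m1=m&(sat<70); m1=cv2.morphologyEx(m1.astype(np.uint8),cv2.MORPH_OPEN,np.ones((3,3)))
rep(m1,.095,"tub",300)
m=np.zeros(v.shape,bool);m[172:250,112:288]=1
m2=cv2.morphologyEx((m&((sat>70)|(m1>0))).astype(np.uint8),cv2.MORPH_OPEN,np.ones((5,5)))
rep(m2,.015,"board",3000)
m=np.zeros(v.shape,bool);m[182:262,305:375]=1
hist=im[220,300:380:3].tolist();print(hist)
m3=cv2.morphologyEx((m&(im[:,:,0]>im[:,:,2].astype(int)+3)).astype(np.uint8),cv2.MORPH_OPEN,np.ones((5,5)))
rep(m3,.018,"tray",1500)
cv2.imwrite("pics/seg.png",vis)
E
```

```text
[[269.  412.7]
 [268.4 371.6]
 [229.5 413.4]]
[[122, 129, 127], [126, 130, 125], [122, 128, 125], [44, 64, 85], [22, 44, 73], [30, 50, 76], [67, 70, 70], [64, 70, 67], [61, 63, 64], [70, 71, 71], [58, 61, 61], [64, 64, 68], [63, 63, 65], [64, 68, 69], [23, 24, 23], [40, 43, 46], [40, 51, 63], [24, 51, 84], [22, 49, 82], [24, 50, 81], [25, 54, 81], [24, 51, 82], [26, 51, 84], [56, 62, 64], [63, 66, 68], [62, 65, 63], [63, 67, 67], [61, 66, 66], [63, 65, 64], [58, 62, 63], [68, 70, 67], [32, 31, 33], [34, 41, 49], [29, 51, 81], [23, 52, 78], [30, 54, 80], [27, 50, 77], [19, 45, 75], [14, 45, 74], [23, 51, 77], [7, 42, 70], [64, 65, 66], [59, 62, 65], [65, 63, 68], [63, 64, 66], [58, 63, 62], [58, 62, 59], [64, 69, 68], [66, 67, 67], [28, 45, 61], [18, 49, 75], [17, 45, 74], [20, 48, 75], [14, 47, 75], [25, 49, 79], [23, 45, 72], [118, 123, 122], [123, 129, 122], [126, 131, 128]]
tub [0.5038 0.1843 0.095 ] sizes [0.106 0.069] yaw -2.0
tub [0.5145 0.3096 0.095 ] sizes [0.105 0.076] yaw -4.6
tub [0.518  0.0552 0.095 ] sizes [0.107 0.061] yaw -6.8
board [0.5241 0.1842 0.015 ] sizes [0.181 0.426] yaw 86.8
[[125, 132, 128], [124, 134, 130], [122, 130, 125], [127, 132, 129], [124, 134, 129], [125, 132, 129], [87, 86, 76], [98, 97, 87], [100, 102, 91], [97, 97, 85], [96, 97, 90], [100, 101, 88], [98, 100, 91], [101, 97, 89], [101, 100, 90], [101, 97, 91], [99, 97, 89], [97, 97, 89], [98, 98, 89], [98, 98, 89], [96, 94, 85], [93, 92, 88], [126, 135, 128], [124, 132, 127], [123, 129, 127], [129, 136, 131], [125, 135, 130]]
tray [ 0.4795 -0.1952  0.018 ] sizes [0.159 0.122] yaw -14.3
```

View pics/seg.png

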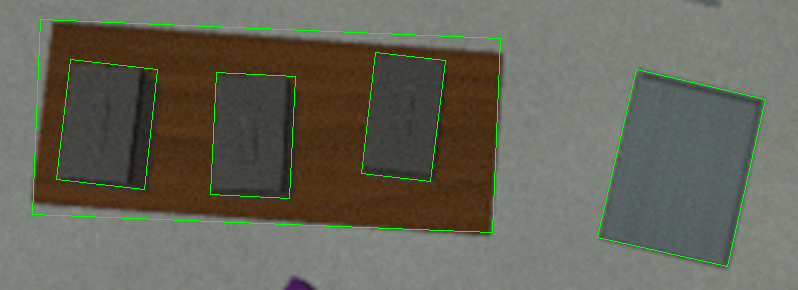

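```bash
cat >> h.py <<'E'
def go(x,y,z,yaw):
    """prints shift in tool axes after first turning to yaw (deg of tool x axis mod 180), fractions of full scale"""
    o=manip.get_obs();M=R.from_quat(o['ee_rot']).as_matrix()
    cur=np.degrees(np.arctan2(M[1,0],M[0,0]));d=(yaw-cur+90)%180-90
    M2=R.from_euler('z',d,degrees=True).as_matrix()@M
    t=M2.T@(np.array([x,y,z])-o['position'])
    print("pos",o['position'].round(4),"yaw",round(cur,1),"turn deg",round(d,1),"rot z frac",round(-np.radians(d)/2,3),"tilt",M[:2,2].round(3))
    print("shift frac after turn",np.round(t/.15,3),"mm",np.round(t*1000,1),"w",round(o['grip_width'],3),"F",o['ft_force'].round(2),"t",round(o['clock'],2))
E
python3 - <<'E'
from h import *
i=manip.camera_info("top");im=cv2.imread("pics/top0.png");hsv=cv2.cvtColor(im,cv2.COLOR_BGR2HSV)
m=np.zeros(hsv.shape[:2],np.uint8);m[178:240,120:272]=1
m&=((hsv[:,:,1]<70)&(cv2.GaussianBlur(im,(3,3),0)[:,:,0]>48)).astype(np.uint8);m=cv2.morphologyEx(m,cv2.MORPH_CLOSE,np.ones((3,3)));m=cv2.morphologyEx(m,cv2.MORPH_OPEN,np.ones((5,5)))
for c in cv2.findContours(m,0,1)[0]:
    if cv2.contourArea(c)<300: continue
    r=cv2.minAreaRect(c);w=toworld(i,cv2.boxPoints(r),.095);e=w[1]-w[0];f=w[2]-w[1];L=max(e,f,key=np.linalg.norm);L=L*np.sign(L[0])
    print(w.mean(0).round(4),np.linalg.norm(e).round(3),np.linalg.norm(f).round(3),np.degrees(np.arctan2(L[1],L[0])).round(1))
go(.513,.312,.2,-6)
E
```

```text
[0.5065 0.1886 0.095 ] 0.1 0.06 -1.8
[0.517  0.3176 0.095 ] 0.102 0.059 -5.3
[0.5201 0.0555 0.095 ] 0.1 0.059 -6.8
pos [0.1958 0.5935 0.2504] yaw 161.7 turn deg 12.3 rot z frac -0.107 tilt [-0.  0.]
shift frac after turn [-2.299 -1.646  0.336] mm [-344.8 -246.8   50.3] w 0.999 F [-0.   -0.25 -0.46] t 0.7
```

```bash
python3 -m jog '[{"offset":[0,0,0],"rotation":[0,0,-0.057],"fingers":1},{"offset":[0,0,0],"rotation":[0,0,-0.056],"fingers":1},{"offset":[-0.2,-0.14,0],"rotation":[0,0,0],"fingers":1},{"offset":[-0.3,-0.2,0],"rotation":[0,0,0],"fingers":1},{"offset":[-0.3,-0.2,0],"rotation":[0,0,0],"fingers":1},{"offset":[-0.3,-0.2,0],"rotation":[0,0,0],"fingers":1},{"offset":[-0.3,-0.2,0],"rotation":[0,0,0],"fingers":1},{"offset":[-0.3,-0.2,0],"rotation":[0,0,0],"fingers":1}]' 30
python3 -c "from h import *;go(.517,.3176,.2,-5.3)"
```

```text
clock: 1.7
position: [0.4352, 0.3984, 0.2506]
ee_rot: [0.046, 0.999, 0.0, 0.0]
ft_force: [0.9, -0.1, 0.8]
grip_width: 0.998
pos [0.4352 0.3984 0.2506] yaw 174.7 turn deg 0.0 rot z frac -0.0 tilt [0.    0.001]
shift frac after turn [-0.593 -0.486  0.337] mm [-88.9 -72.9  50.6] w 0.998 F [ 0.94 -0.06  0.8 ] t 1.7
```

Next I move above the left tub and check it with the wrist camera.

```bash
python3 -m jog '[{"offset":[-0.25,-0.2,0],"rotation":[0,0,0],"fingers":1},{"offset":[-0.24,-0.2,0.1],"rotation":[0,0,0],"fingers":1},{"offset":[-0.1,-0.08,0.1],"rotation":[0,0,0],"fingers":1},{"offset":[0,0,0],"rotation":[0,0,0],"fingers":1}]' 30
python3 - <<'E'
from h import *
go(.517,.3176,.065,-5.3)
i=manip.camera_info("wrist");im=manip.camera("wrist")
print(np.round(i['xyz'],3))
im=im[:,:,::-1].copy()
for (x,y,a) in [(.517,.3176,-5.3),(.5065,.1886,-1.8),(.5201,.0555,-6.8)]:
    r=np.radians(a);c=np.array([[.05,.03],[-.05,.03],[-.05,-.03],[.05,-.03]])@np.array([[np.cos(r),np.sin(r)],[-np.sin(r),np.cos(r)]])
    p=topx(i,np.c_[c+[x,y],np.full(4,.095)]);cv2.polylines(im,[p.astype(int)],True,(0,255,0),1)
cv2.imwrite("pics/w1.png",im)
E
```

```text
clock: 2.2
position: [0.5154, 0.3186, 0.2189]
ee_rot: [0.047, 0.999, -0.001, -0.001]
ft_force: [0.2, 1.1, -0.2]
grip_width: 0.999
pos [0.5154 0.3186 0.2189] yaw 174.6 turn deg 0.1 rot z frac -0.001 tilt [-0.002 -0.002]
shift frac after turn [-0.013 -0.004  1.026] mm [ -2.   -0.6 153.9] w 0.999 F [ 0.16  1.07 -0.16] t 2.2
[0.439 0.326 0.343]
```

View pics/w1.png

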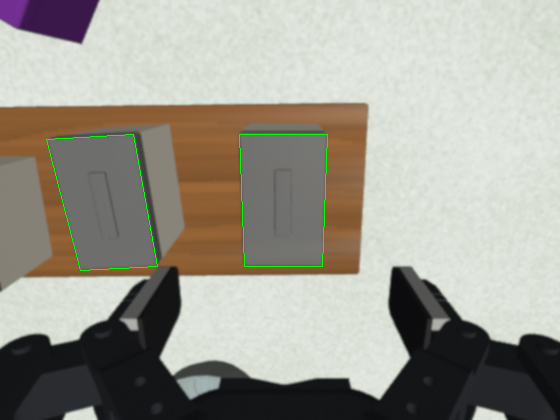

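The wrist view shows the left lid at (284,200), and the projected outlines fit all the lids to within about 2 px. I'll descend, grip and weigh it.

```bash
python3 -m jog '[{"offset":[-0.013,-0.004,0.15],"rotation":[0,0,0],"fingers":1},{"offset":[0,0,0.22],"rotation":[0,0,0],"fingers":1},{"offset":[0,0,0.22],"rotation":[0,0,0],"fingers":1},{"offset":[0,0,0.2],"rotation":[0,0,0],"fingers":1},{"offset":[0,0,0.15],"rotation":[0,0,0],"fingers":1},{"offset":[0,0,0.086],"rotation":[0,0,0],"fingers":1},{"offset":[0,0,0],"rotation":[0,0,0],"fingers":1},{"offset":[0,0,0],"rotation":[0,0,0],"fingers":1}]' 30
python3 -c "from h import *;go(.517,.3176,.065,-5.3)"
python3 -m jog '[{"offset":[0,0,0],"rotation":[0,0,0],"fingers":-1},{"offset":[0,0,0],"rotation":[0,0,0],"fingers":-1},{"offset":[0,0,0],"rotation":[0,0,0],"fingers":-1},{"offset":[0,0,0],"rotation":[0,0,0],"fingers":-1},{"offset":[0,0,0],"rotation":[0,0,0],"fingers":-1},{"offset":[0,0,0],"rotation":[0,0,0],"fingers":-1},{"offset":[0,0,0],"rotation":[0,0,0],"fingers":-1}]' 30
python3 -c "from h import *;go(.517,.3176,.065,-5.3)"
```

```text
clock: 3.25
position: [0.5176, 0.3198, 0.0676]
ee_rot: [0.046, 0.999, 0.001, 0.001]
ft_force: [-0.1, -0.2, 0.1]
grip_width: 1.001
pos [0.5176 0.3198 0.0676] yaw 174.7 turn deg -0.0 rot z frac 0.0 tilt [0.001 0.001]
shift frac after turn [ 0.003 -0.015  0.017] mm [ 0.4 -2.3  2.6] w 1.001 F [-0.13 -0.15  0.14] t 3.25
clock: 4.12
position: [0.5178, 0.3187, 0.0673]
ee_rot: [0.047, 0.999, 0.0, 0.0]
ft_force: [-1.9, -3.4, 5.9]
grip_width: 0.694
pos [0.5178 0.3187 0.0673] yaw 174.7 turn deg 0.0 rot z frac -0.0 tilt [0.001 0.   ]
shift frac after turn [ 0.004 -0.008  0.015] mm [ 0.6 -1.2  2.3] w 0.694 F [-1.9  -3.44  5.86] t 4.12
```

```bash
python3 -m jog '[{"offset":[0,0,-0.05],"rotation":[0,0,0],"fingers":-1},{"offset":[0,0,-0.1],"rotation":[0,0,0],"fingers":-1},{"offset":[0,0,-0.12],"rotation":[0,0,0],"fingers":-1},{"offset":[0,0,-0.12],"rotation":[0,0,0],"fingers":-1},{"offset":[0,0,-0.08],"rotation":[0,0,0],"fingers":-1},{"offset":[0,0,-0.03],"rotation":[0,0,0],"fingers":-1},{"offset":[0,0,0],"rotation":[0,0,0],"fingers":-1},{"offset":[0,0,0],"rotation":[0,0,0],"fingers":-1}]' 30
python3 -m jog '[{"offset":[0,0,0],"rotation":[0,0,0],"fingers":-1},{"offset":[0,0,0],"rotation":[0,0,0],"fingers":-1}]' 30
python3 -c "from h import *;go(.517,.3176,.0673,-5.3)"
```

```text
clock: 5.12
position: [0.5169, 0.3188, 0.1407]
ee_rot: [0.046, 0.999, -0.0, -0.0]
ft_force: [0.2, 0.1, -6.3]
grip_width: 0.696
clock: 5.38
position: [0.5172, 0.3189, 0.1411]
ee_rot: [0.046, 0.999, -0.0, -0.0]
ft_force: [0.4, -0.7, -5.0]
grip_width: 0.703
pos [0.5172 0.3189 0.1411] yaw 174.7 turn deg 0.0 rot z frac -0.0 tilt [-0. -0.]
shift frac after turn [ 0.    -0.008  0.492] mm [ 0.  -1.3 73.8] w 0.703 F [ 0.43 -0.67 -5.  ] t 5.38
```

About 5–6 N of load, so this one looks full. I'll set it back down gently.

```bash
python3 -m jog '[{"offset":[0,0,0.08],"rotation":[0,0,0],"fingers":-1},{"offset":[0,0,0.13],"rotation":[0,0,0],"fingers":-1},{"offset":[0,0,0.12],"rotation":[0,0,0],"fingers":-1},{"offset":[0,0,0.08],"rotation":[0,0,0],"fingers":-1},{"offset":[0,0,0.04],"rotation":[0,0,0],"fingers":-1},{"offset":[0,0,0.02],"rotation":[0,0,0],"fingers":-1},{"offset":[0,0,0.01],"rotation":[0,0,0],"fingers":-1},{"offset":[0,0,0.01],"rotation":[0,0,0],"fingers":-1}]' 30
python3 -m jog '[{"offset":[0,0,0.004],"rotation":[0,0,0],"fingers":-1},{"offset":[0,0,0],"rotation":[0,0,0],"fingers":-1}]' 30
python3 -c "from h import *;go(.517,.3176,.0673,-5.3)"
```

```text
clock: 6.38
position: [0.5176, 0.3192, 0.0684]
ee_rot: [0.046, 0.999, 0.0, 0.0]
ft_force: [0.6, 0.1, -6.3]
grip_width: 0.694
clock: 6.62
position: [0.5173, 0.319, 0.0674]
ee_rot: [0.046, 0.999, 0.0, 0.0]
ft_force: [-0.6, -0.5, -7.1]
grip_width: 0.7
pos [0.5173 0.319  0.0674] yaw 174.7 turn deg 0.0 rot z frac -0.0 tilt [0. 0.]
shift frac after turn [ 0.001 -0.009  0.001] mm [ 0.2 -1.4  0.1] w 0.7 F [-0.59 -0.52 -7.07] t 6.62
```

```bash
python3 -m jog '[{"offset":[0,0,0.006],"rotation":[0,0,0],"fingers":-1},{"offset":[0,0,0.004],"rotation":[0,0,0],"fingers":-1},{"offset":[0,0,0],"rotation":[0,0,0],"fingers":-1}]' 30
python3 -c "from h import *;go(.517,.3176,.0673,-5.3)"
```

```text
clock: 7.0
position: [0.5173, 0.3191, 0.0673]
ee_rot: [0.046, 0.999, 0.0, 0.0]
ft_force: [-6.8, -3.8, 9.4]
grip_width: 0.695
pos [0.5173 0.3191 0.0673] yaw 174.7 turn deg 0.0 rot z frac -0.0 tilt [0.    0.001]
shift frac after turn [ 0.001 -0.01   0.   ] mm [ 0.2 -1.5  0. ] w 0.695 F [-6.77 -3.8   9.42] t 7.0
```

```bash
python3 -m jog '[{"offset":[0,0,0],"rotation":[0,0,0],"fingers":1},{"offset":[0,0,0],"rotation":[0,0,0],"fingers":1},{"offset":[0,0,0],"rotation":[0,0,0],"fingers":1},{"offset":[0,0,0],"rotation":[0,0,0],"fingers":1},{"offset":[0,0,-0.1],"rotation":[0,0,0],"fingers":1},{"offset":[0,0,-0.25],"rotation":[0,0,0],"fingers":1},{"offset":[0,0,-0.25],"rotation":[0,0,0],"fingers":1},{"offset":[0,0,-0.2],"rotation":[0,0,0],"fingers":1}]' 30
python3 -m jog '[{"offset":[0,0,-0.05],"rotation":[0,0,-0.031],"fingers":1},{"offset":[0.044,-0.17,0],"rotation":[0,0,0],"fingers":1},{"offset":[0,-0.25,0],"rotation":[0,0,0],"fingers":1},{"offset":[0,-0.25,0],"rotation":[0,0,0],"fingers":1},{"offset":[0,-0.15,0],"rotation":[0,0,0],"fingers":1},{"offset":[0,-0.05,0],"rotation":[0,0,0],"fingers":1},{"offset":[0,0,0],"rotation":[0,0,0],"fingers":1},{"offset":[0,0,0],"rotation":[0,0,0],"fingers":1}]' 30
python3 -c "from h import *;go(.5065,.1886,.0673,-1.8)"
```

```text
clock: 8.0
position: [0.5177, 0.3191, 0.1887]
ee_rot: [0.046, 0.999, 0.001, 0.001]
ft_force: [0.3, -1.1, -0.1]
grip_width: 0.999
clock: 9.0
position: [0.5065, 0.1902, 0.1933]
ee_rot: [0.015, 1.0, 0.0, -0.0]
ft_force: [-0.4, 0.1, -0.2]
grip_width: 0.999
pos [0.5065 0.1902 0.1933] yaw 178.3 turn deg -0.1 rot z frac 0.001 tilt [-0.  0.]
shift frac after turn [-0.001 -0.011  0.84 ] mm [-1.00e-01 -1.60e+00  1.26e+02] w 0.999 F [-0.42  0.05 -0.18] t 9.0
```

```bash
python3 -m jog '[{"offset":[0,-0.01,0.15],"rotation":[0,0,0],"fingers":1},{"offset":[0,0,0.22],"rotation":[0,0,0],"fingers":1},{"offset":[0,0,0.22],"rotation":[0,0,0],"fingers":1},{"offset":[0,0,0.16],"rotation":[0,0,0],"fingers":1},{"offset":[0,0,0.09],"rotation":[0,0,0],"fingers":1},{"offset":[0,0,0],"rotation":[0,0,0],"fingers":1},{"offset":[0,0,0],"rotation":[0,0,0],"fingers":-1},{"offset":[0,0,0],"rotation":[0,0,0],"fingers":-1}]' 30
python3 -m jog '[{"offset":[0,0,0],"rotation":[0,0,0],"fingers":-1},{"offset":[0,0,0],"rotation":[0,0,0],"fingers":-1},{"offset":[0,0,0],"rotation":[0,0,0],"fingers":-1},{"offset":[0,0,0],"rotation":[0,0,0],"fingers":-1},{"offset":[0,0,0],"rotation":[0,0,0],"fingers":-1}]' 30
python3 -c "from h import *;go(.5065,.1886,.0673,-1.8)"
```

```text
clock: 10.0
position: [0.5073, 0.1878, 0.0685]
ee_rot: [0.015, 1.0, 0.001, 0.001]
ft_force: [-0.4, 0.9, 3.7]
grip_width: 0.702
clock: 10.62
position: [0.5073, 0.1878, 0.0684]
ee_rot: [0.015, 1.0, 0.001, 0.001]
ft_force: [-0.7, 1.4, 6.7]
grip_width: 0.7
pos [0.5073 0.1878 0.0684] yaw 178.2 turn deg -0.0 rot z frac 0.0 tilt [0.002 0.001]
shift frac after turn [0.006 0.005 0.008] mm [0.9 0.8 1.1] w 0.7 F [-0.73  1.42  6.68] t 10.62
```

```bash
python3 -m jog '[{"offset":[0,0,-0.05],"rotation":[0,0,0],"fingers":-1},{"offset":[0,0,-0.1],"rotation":[0,0,0],"fingers":-1},{"offset":[0,0,-0.12],"rotation":[0,0,0],"fingers":-1},{"offset":[0,0,-0.12],"rotation":[0,0,0],"fingers":-1},{"offset":[0,0,-0.08],"rotation":[0,0,0],"fingers":-1},{"offset":[0,0,-0.03],"rotation":[0,0,0],"fingers":-1},{"offset":[0,0,0],"rotation":[0,0,0],"fingers":-1},{"offset":[0,0,0],"rotation":[0,0,0],"fingers":-1}]' 30
python3 -m jog '[{"offset":[0,0,0],"rotation":[0,0,0],"fingers":-1},{"offset":[0,0,0],"rotation":[0,0,0],"fingers":-1}]' 30
python3 -c "from h import *;go(.5065,.1886,.0673,-1.8)"
```

```text
clock: 11.62
position: [0.5063, 0.1871, 0.1417]
ee_rot: [0.015, 1.0, -0.0, -0.0]
ft_force: [-0.4, -0.4, -1.2]
grip_width: 0.697
clock: 11.88
position: [0.5065, 0.1872, 0.142]
ee_rot: [0.015, 1.0, -0.0, -0.0]
ft_force: [-0.8, 0.1, -1.3]
grip_width: 0.696
pos [0.5065 0.1872 0.142 ] yaw 178.2 turn deg -0.0 rot z frac 0.0 tilt [-0.001 -0.   ]
shift frac after turn [-0.     0.01   0.498] mm [-0.   1.4 74.7] w 0.696 F [-0.82  0.12 -1.25] t 11.88
```

The middle tub is light. I'll set it down, allowing for the roughly 0.5 total plus a small seat.

```bash
python3 -m jog '[{"offset":[0,0,0.08],"rotation":[0,0,0],"fingers":-1},{"offset":[0,0,0.13],"rotation":[0,0,0],"fingers":-1},{"offset":[0,0,0.12],"rotation":[0,0,0],"fingers":-1},{"offset":[0,0,0.08],"rotation":[0,0,0],"fingers":-1},{"offset":[0,0,0.04],"rotation":[0,0,0],"fingers":-1},{"offset":[0,0,0.02],"rotation":[0,0,0],"fingers":-1},{"offset":[0,0,0.01],"rotation":[0,0,0],"fingers":-1},{"offset":[0,0,0.01],"rotation":[0,0,0],"fingers":-1}]' 30
python3 -m jog '[{"offset":[0,0,0.006],"rotation":[0,0,0],"fingers":-1},{"offset":[0,0,0.004],"rotation":[0,0,0],"fingers":-1},{"offset":[0,0,0],"rotation":[0,0,0],"fingers":-1}]' 30
python3 -c "from h import *;go(.5065,.1886,.0684,-1.8)"
```

```text
clock: 12.88
position: [0.5069, 0.1874, 0.0691]
ee_rot: [0.015, 1.0, 0.0, 0.0]
ft_force: [-0.2, 1.0, -2.5]
grip_width: 0.697
clock: 13.25
position: [0.5068, 0.1874, 0.0685]
ee_rot: [0.015, 1.0, 0.0, 0.0]
ft_force: [-6.0, -1.9, 9.9]
grip_width: 0.7
pos [0.5068 0.1874 0.0685] yaw 178.2 turn deg -0.0 rot z frac 0.0 tilt [0.    0.001]
shift frac after turn [0.002 0.008 0.   ] mm [0.3 1.2 0.1] w 0.7 F [-5.96 -1.85  9.85] t 13.25
```

```bash
python3 -m jog '[{"offset":[0,0,0],"rotation":[0,0,0],"fingers":1},{"offset":[0,0,0],"rotation":[0,0,0],"fingers":1},{"offset":[0,0,0],"rotation":[0,0,0],"fingers":1},{"offset":[0,0,0],"rotation":[0,0,0],"fingers":1},{"offset":[0,0,-0.1],"rotation":[0,0,0],"fingers":1},{"offset":[0,0,-0.25],"rotation":[0,0,0],"fingers":1},{"offset":[0,0,-0.25],"rotation":[0,0,0],"fingers":1},{"offset":[0,0,-0.2],"rotation":[0,0,0],"fingers":1}]' 30
python3 -m jog '[{"offset":[0,0,-0.05],"rotation":[0,0,0.044],"fingers":1},{"offset":[-0.042,-0.16,0],"rotation":[0,0,0],"fingers":1},{"offset":[-0.05,-0.25,0],"rotation":[0,0,0],"fingers":1},{"offset":[-0.05,-0.25,0],"rotation":[0,0,0],"fingers":1},{"offset":[-0.05,-0.15,0],"rotation":[0,0,0],"fingers":1},{"offset":[0,-0.05,0],"rotation":[0,0,0],"fingers":1},{"offset":[0,0,0],"rotation":[0,0,0],"fingers":1},{"offset":[0,0,0],"rotation":[0,0,0],"fingers":1}]' 30
python3 -c "from h import *;go(.5201,.0555,.0675,-6.8)"
```

```text
clock: 14.25
position: [0.507, 0.1873, 0.1901]
ee_rot: [0.015, 1.0, 0.001, 0.001]
ft_force: [-0.2, 0.8, -0.7]
grip_width: 0.999
clock: 15.25
position: [0.5198, 0.0571, 0.1949]
ee_rot: [0.058, 0.998, 0.0, 0.0]
ft_force: [0.5, -0.3, -0.5]
grip_width: 0.998
pos [0.5198 0.0571 0.1949] yaw 173.3 turn deg -0.1 rot z frac 0.001 tilt [0. 0.]
shift frac after turn [-0.003 -0.011  0.85 ] mm [ -0.5  -1.6 127.4] w 0.998 F [ 0.49 -0.3  -0.53] t 15.25
```

```bash
python3 -m jog '[{"offset":[0,-0.01,0.15],"rotation":[0,0,0],"fingers":1},{"offset":[0,0,0.22],"rotation":[0,0,0],"fingers":1},{"offset":[0,0,0.22],"rotation":[0,0,0],"fingers":1},{"offset":[0,0,0.16],"rotation":[0,0,0],"fingers":1},{"offset":[0,0,0.09],"rotation":[0,0,0],"fingers":1},{"offset":[0,0,0.005],"rotation":[0,0,0],"fingers":1},{"offset":[0,0,0],"rotation":[0,0,0],"fingers":-1},{"offset":[0,0,0],"rotation":[0,0,0],"fingers":-1}]' 30
python3 -m jog '[{"offset":[0,0,0],"rotation":[0,0,0],"fingers":-1},{"offset":[0,0,0],"rotation":[0,0,0],"fingers":-1},{"offset":[0,0,0],"rotation":[0,0,0],"fingers":-1},{"offset":[0,0,0],"rotation":[0,0,0],"fingers":-1},{"offset":[0,0,0],"rotation":[0,0,0],"fingers":-1}]' 30
python3 -c "from h import *;go(.5201,.0555,.0675,-6.8)"
```

```text
clock: 16.25
position: [0.5205, 0.0546, 0.0691]
ee_rot: [0.059, 0.998, 0.0, 0.001]
ft_force: [-0.0, 1.0, 4.3]
grip_width: 0.698
clock: 16.88
position: [0.5205, 0.0545, 0.0691]
ee_rot: [0.059, 0.998, 0.0, 0.001]
ft_force: [-0.7, 0.9, 7.3]
grip_width: 0.702
pos [0.5205 0.0545 0.0691] yaw 173.2 turn deg 0.0 rot z frac -0.0 tilt [0.002 0.001]
shift frac after turn [0.003 0.006 0.011] mm [0.5 0.9 1.6] w 0.702 F [-0.67  0.88  7.3 ] t 16.88
```

```bash
python3 -m jog '[{"offset":[0,0,-0.05],"rotation":[0,0,0],"fingers":-1},{"offset":[0,0,-0.1],"rotation":[0,0,0],"fingers":-1},{"offset":[0,0,-0.12],"rotation":[0,0,0],"fingers":-1},{"offset":[0,0,-0.12],"rotation":[0,0,0],"fingers":-1},{"offset":[0,0,-0.08],"rotation":[0,0,0],"fingers":-1},{"offset":[0,0,-0.03],"rotation":[0,0,0],"fingers":-1},{"offset":[0,0,0],"rotation":[0,0,0],"fingers":-1},{"offset":[0,0,0],"rotation":[0,0,0],"fingers":-1}]' 30
python3 -m jog '[{"offset":[0,0,0],"rotation":[0,0,0],"fingers":-1},{"offset":[0,0,0],"rotation":[0,0,0],"fingers":-1}]' 30
python3 -c "from h import *;go(.5201,.0555,.0675,-6.8)"
```

```text
clock: 17.88
position: [0.5194, 0.0542, 0.1424]
ee_rot: [0.059, 0.998, -0.0, -0.0]
ft_force: [0.3, 0.2, -1.3]
grip_width: 0.697
clock: 18.12
position: [0.5196, 0.0542, 0.1427]
ee_rot: [0.059, 0.998, -0.0, -0.0]
ft_force: [0.9, 0.6, -1.8]
grip_width: 0.7
pos [0.5196 0.0542 0.1427] yaw 173.2 turn deg 0.0 rot z frac -0.0 tilt [-0.001 -0.   ]
shift frac after turn [-0.003  0.009  0.502] mm [-0.4  1.4 75.2] w 0.7 F [ 0.89  0.59 -1.79] t 18.12
```

The right tub is light too (1.3–1.8 N), so the left one is the full tub. I'll set this one down.

```bash
python3 -m jog '[{"offset":[0,0,0.08],"rotation":[0,0,0],"fingers":-1},{"offset":[0,0,0.13],"rotation":[0,0,0],"fingers":-1},{"offset":[0,0,0.12],"rotation":[0,0,0],"fingers":-1},{"offset":[0,0,0.08],"rotation":[0,0,0],"fingers":-1},{"offset":[0,0,0.04],"rotation":[0,0,0],"fingers":-1},{"offset":[0,0,0.02],"rotation":[0,0,0],"fingers":-1},{"offset":[0,0,0.01],"rotation":[0,0,0],"fingers":-1},{"offset":[0,0,0.01],"rotation":[0,0,0],"fingers":-1}]' 30
python3 -m jog '[{"offset":[0,0,0.006],"rotation":[0,0,0],"fingers":-1},{"offset":[0,0,0.004],"rotation":[0,0,0],"fingers":-1},{"offset":[0,0,0],"rotation":[0,0,0],"fingers":-1}]' 30
python3 -c "from h import *;go(.5201,.0555,.0691,-6.8)"
```

```text
clock: 19.12
position: [0.52, 0.0543, 0.0699]
ee_rot: [0.059, 0.998, 0.0, 0.0]
ft_force: [0.6, 0.1, -0.9]
grip_width: 0.699
clock: 19.5
position: [0.5199, 0.0543, 0.0691]
ee_rot: [0.059, 0.998, 0.0, 0.0]
ft_force: [-5.3, -0.4, 10.7]
grip_width: 0.7
pos [0.5199 0.0543 0.0691] yaw 173.2 turn deg 0.0 rot z frac -0.0 tilt [0.    0.001]
shift frac after turn [-0.     0.008 -0.   ] mm [-0.1  1.2 -0. ] w 0.7 F [-5.31 -0.43 10.65] t 19.5
```

```bash
python3 -m jog '[{"offset":[0,0,0],"rotation":[0,0,0],"fingers":1},{"offset":[0,0,0],"rotation":[0,0,0],"fingers":1},{"offset":[0,0,0],"rotation":[0,0,0],"fingers":1},{"offset":[0,0,0],"rotation":[0,0,0],"fingers":1},{"offset":[0,0,-0.1],"rotation":[0,0,0],"fingers":1},{"offset":[0,0,-0.25],"rotation":[0,0,0],"fingers":1},{"offset":[0,0,-0.25],"rotation":[0,0,0],"fingers":1},{"offset":[0,0,-0.2],"rotation":[0,0,-0.013],"fingers":1}]' 30
python3 -m jog '[{"offset":[0.02,0.2,-0.05],"rotation":[0,0,0],"fingers":1},{"offset":[0.04,0.35,0],"rotation":[0,0,0],"fingers":1},{"offset":[0.04,0.35,0],"rotation":[0,0,0],"fingers":1},{"offset":[0.04,0.35,0],"rotation":[0,0,0],"fingers":1},{"offset":[0.04,0.3,0],"rotation":[0,0,0],"fingers":1},{"offset":[0,0.15,0],"rotation":[0,0,0],"fingers":1},{"offset":[0,0.05,0],"rotation":[0,0,0],"fingers":1},{"offset":[0,0,0],"rotation":[0,0,0],"fingers":1}]' 30
python3 - <<'E'
from h import *
go(.5173,.319,.0675,-5.3)
cv2.imwrite("pics/w2.png",manip.camera("wrist")[:,:,::-1])
E
```

```text
clock: 20.5
position: [0.5201, 0.0541, 0.1908]
ee_rot: [0.046, 0.999, 0.0, 0.001]
ft_force: [-0.6, 0.1, -0.4]
grip_width: 1.0
clock: 21.5
position: [0.5178, 0.3168, 0.1957]
ee_rot: [0.047, 0.999, -0.0, 0.0]
ft_force: [0.6, -0.7, 0.0]
grip_width: 1.006
pos [0.5178 0.3168 0.1957] yaw 174.6 turn deg 0.1 rot z frac -0.001 tilt [ 0.    -0.001]
shift frac after turn [0.005 0.015 0.855] mm [  0.7   2.2 128.2] w 1.006 F [ 0.56 -0.7   0.05] t 21.5
```

View pics/w2.png

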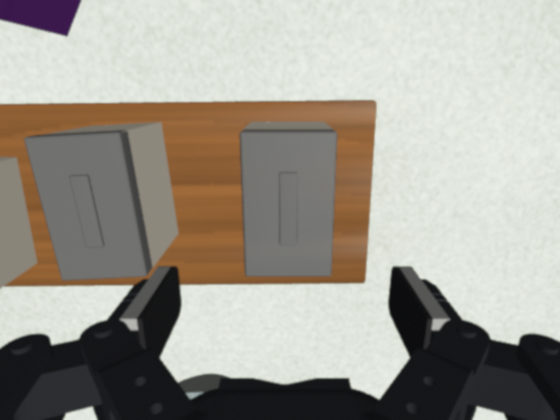

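The left tub stands upright with its lid at (288,202), centred between the fingers. I'll regrip it.

```bash
python3 -m jog '[{"offset":[0,0.012,0.15],"rotation":[0,0,0],"fingers":1},{"offset":[0,0,0.22],"rotation":[0,0,0],"fingers":1},{"offset":[0,0,0.22],"rotation":[0,0,0],"fingers":1},{"offset":[0,0,0.16],"rotation":[0,0,0],"fingers":1},{"offset":[0,0,0.09],"rotation":[0,0,0],"fingers":1},{"offset":[0,0,0.005],"rotation":[0,0,0],"fingers":1},{"offset":[0,0,0],"rotation":[0,0,0],"fingers":-1},{"offset":[0,0,0],"rotation":[0,0,0],"fingers":-1}]' 30
python3 -m jog '[{"offset":[0,0,0],"rotation":[0,0,0],"fingers":-1},{"offset":[0,0,0],"rotation":[0,0,0],"fingers":-1},{"offset":[0,0,0],"rotation":[0,0,0],"fingers":-1},{"offset":[0,0,0],"rotation":[0,0,0],"fingers":-1},{"offset":[0,0,0],"rotation":[0,0,0],"fingers":-1}]' 30
python3 -c "from h import *;go(.4795,-.1952,.24,-14.3)"
```

```text
clock: 22.55
position: [0.518, 0.32, 0.0701]
ee_rot: [0.047, 0.999, 0.0, 0.001]
ft_force: [-0.5, -2.1, 5.9]
grip_width: 0.705
clock: 23.18
position: [0.518, 0.3199, 0.0701]
ee_rot: [0.047, 0.999, 0.0, 0.001]
ft_force: [-0.1, -1.5, 6.6]
grip_width: 0.7
pos [0.518  0.3199 0.0701] yaw 174.7 turn deg -9.0 rot z frac 0.078 tilt [0.001 0.001]
shift frac after turn [-0.601 -3.39  -1.135] mm [ -90.1 -508.6 -170.2] w 0.7 F [-0.13 -1.54  6.61] t 23.18
```

```bash
python3 -m jog '[{"offset":[0,0,-0.05],"rotation":[0,0,0],"fingers":-1},{"offset":[0,0,-0.12],"rotation":[0,0,0],"fingers":-1},{"offset":[0,0,-0.18],"rotation":[0,0,0],"fingers":-1},{"offset":[0,0,-0.2],"rotation":[0,0,0],"fingers":-1},{"offset":[0,0,-0.2],"rotation":[0,0,0],"fingers":-1},{"offset":[0,0,-0.18],"rotation":[0,0,0],"fingers":-1},{"offset":[0,0,-0.12],"rotation":[0,0,0],"fingers":-1},{"offset":[0,0,-0.05],"rotation":[0,0,0],"fingers":-1}]' 30
python3 -m jog '[{"offset":[0,0,0],"rotation":[0,0,0.026],"fingers":-1},{"offset":[0,0,0],"rotation":[0,0,0.026],"fingers":-1},{"offset":[0,0,0],"rotation":[0,0,0.026],"fingers":-1},{"offset":[0,0,0],"rotation":[0,0,0],"fingers":-1},{"offset":[0,0,0],"rotation":[0,0,0],"fingers":-1}]' 30
python3 -c "from h import *;go(.4795,-.1952,.24,-14.3)"
```

```text
clock: 24.18
position: [0.5175, 0.32, 0.235]
ee_rot: [0.046, 0.999, 0.0, 0.0]
ft_force: [-1.1, 0.1, -7.0]
grip_width: 0.7
clock: 24.8
position: [0.5171, 0.3198, 0.2333]
ee_rot: [0.124, 0.992, -0.0, -0.0]
ft_force: [0.8, -0.3, -5.7]
grip_width: 0.701
pos [0.5171 0.3198 0.2333] yaw 165.8 turn deg -0.1 rot z frac 0.001 tilt [-0.001 -0.   ]
shift frac after turn [-0.605 -3.389 -0.043] mm [ -90.7 -508.3   -6.4] w 0.701 F [ 0.78 -0.26 -5.73] t 24.8
```

```bash
python3 -m jog '[{"offset":[-0.043,-0.1,0],"rotation":[0,0,0],"fingers":-1},{"offset":[-0.043,-0.2,0],"rotation":[0,0,0],"fingers":-1},{"offset":[-0.043,-0.28,0],"rotation":[0,0,0],"fingers":-1},{"offset":[-0.043,-0.3,0],"rotation":[0,0,0],"fingers":-1},{"offset":[-0.043,-0.3,0],"rotation":[0,0,0],"fingers":-1},{"offset":[-0.043,-0.3,0],"rotation":[0,0,0],"fingers":-1},{"offset":[-0.043,-0.3,0],"rotation":[0,0,0],"fingers":-1},{"offset":[-0.043,-0.3,0],"rotation":[0,0,0],"fingers":-1}]' 30
python3 -m jog '[{"offset":[-0.043,-0.3,0],"rotation":[0,0,0],"fingers":-1},{"offset":[-0.043,-0.3,0],"rotation":[0,0,0],"fingers":-1},{"offset":[-0.043,-0.28,0],"rotation":[0,0,0],"fingers":-1},{"offset":[-0.043,-0.2,0],"rotation":[0,0,0],"fingers":-1},{"offset":[-0.043,-0.15,0],"rotation":[0,0,0],"fingers":-1},{"offset":[-0.043,-0.08,0],"rotation":[0,0,0],"fingers":-1},{"offset":[0,0,0],"rotation":[0,0,0],"fingers":-1},{"offset":[0,0,0],"rotation":[0,0,0],"fingers":-1}]' 30
python3 - <<'E'
from h import *
go(.4795,-.1952,.059,-14.3)
i=manip.camera_info("wrist");im=manip.camera("wrist")[:,:,::-1].copy()
r=np.radians(-14.3);c=np.array([[.08,.06],[-.08,.06],[-.08,-.06],[.08,-.06]])@np.array([[np.cos(r),np.sin(r)],[-np.sin(r),np.cos(r)]])
cv2.polylines(im,[topx(i,np.c_[c+[.4795,-.1952],np.full(4,.018)]).astype(int)],True,(0,255,0),1)
cv2.imwrite("pics/w3.png",im)
E
```

```text
clock: 25.8
position: [0.4899, 0.0021, 0.234]
ee_rot: [0.124, 0.992, 0.0, 0.0]
ft_force: [-0.2, 0.1, -5.8]
grip_width: 0.699
clock: 26.8
position: [0.4797, -0.1941, 0.2336]
ee_rot: [0.123, 0.992, 0.0, -0.0]
ft_force: [0.2, -0.1, -5.7]
grip_width: 0.701
pos [ 0.4797 -0.1941  0.2336] yaw 165.8 turn deg -0.1 rot z frac 0.001 tilt [-0.     0.001]
shift frac after turn [-1.000e-03 -8.000e-03  1.164e+00] mm [-1.000e-01 -1.200e+00  1.746e+02] w 0.701 F [ 0.25 -0.13 -5.67] t 26.8
```

View pics/w3.png

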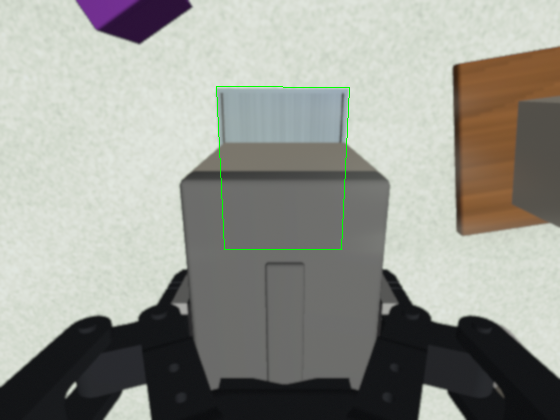

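The projected tray outline matches the tray's visible far edge at (217–349, 87), and the tub hangs centred over it. I'll lower it.

```bash
python3 -m jog '[{"offset":[0,-0.005,0.12],"rotation":[0,0,0],"fingers":-1},{"offset":[0,0,0.2],"rotation":[0,0,0],"fingers":-1},{"offset":[0,0,0.25],"rotation":[0,0,0],"fingers":-1},{"offset":[0,0,0.24],"rotation":[0,0,0],"fingers":-1},{"offset":[0,0,0.15],"rotation":[0,0,0],"fingers":-1},{"offset":[0,0,0.08],"rotation":[0,0,0],"fingers":-1},{"offset":[0,0,0.04],"rotation":[0,0,0],"fingers":-1},{"offset":[0,0,0.02],"rotation":[0,0,0],"fingers":-1}]' 30
python3 -m jog '[{"offset":[0,0,0.01],"rotation":[0,0,0],"fingers":-1},{"offset":[0,0,0.01],"rotation":[0,0,0],"fingers":-1},{"offset":[0,0,0.01],"rotation":[0,0,0],"fingers":-1},{"offset":[0,0,0],"rotation":[0,0,0],"fingers":-1}]' 30
python3 -c "from h import *;go(.4795,-.1952,.059,-14.3)"
```

```text
clock: 27.85
position: [0.4798, -0.1959, 0.069]
ee_rot: [0.124, 0.992, 0.0, 0.0]
ft_force: [-0.4, -0.3, -5.6]
grip_width: 0.703
clock: 28.35
position: [0.4795, -0.1959, 0.0643]
ee_rot: [0.124, 0.992, 0.0, 0.0]
ft_force: [-0.7, -1.0, -7.3]
grip_width: 0.698
pos [ 0.4795 -0.1959  0.0643] yaw 165.7 turn deg -0.0 rot z frac 0.0 tilt [0. 0.]
shift frac after turn [0.001 0.004 0.035] mm [0.2 0.7 5.3] w 0.698 F [-0.71 -1.03 -7.27] t 28.35
```

```bash
python3 -m jog '[{"offset":[0,0,0.01],"rotation":[0,0,0],"fingers":-1},{"offset":[0,0,0.01],"rotation":[0,0,0],"fingers":-1},{"offset":[0,0,0.007],"rotation":[0,0,0],"fingers":-1},{"offset":[0,0,0.005],"rotation":[0,0,0],"fingers":-1},{"offset":[0,0,0.005],"rotation":[0,0,0],"fingers":-1},{"offset":[0,0,0],"rotation":[0,0,0],"fingers":-1}]' 30
python3 -c "from h import *;go(.4795,-.1952,.059,-14.3)"
```

```text
clock: 29.1
position: [0.4794, -0.1959, 0.0591]
ee_rot: [0.124, 0.992, 0.0, -0.0]
ft_force: [-6.1, 0.9, 3.7]
grip_width: 0.696
pos [ 0.4794 -0.1959  0.0591] yaw 165.7 turn deg -0.0 rot z frac 0.0 tilt [-0.  0.]
shift frac after turn [0.001 0.005 0.001] mm [0.1 0.7 0.1] w 0.696 F [-6.08  0.86  3.71] t 29.1
```

It has touched down on the tray floor at the expected height. I'll release and retreat straight up.

```bash
python3 -m jog '[{"offset":[0,0,0],"rotation":[0,0,0],"fingers":1},{"offset":[0,0,0],"rotation":[0,0,0],"fingers":1},{"offset":[0,0,0],"rotation":[0,0,0],"fingers":1},{"offset":[0,0,0],"rotation":[0,0,0],"fingers":1},{"offset":[0,0,-0.1],"rotation":[0,0,0],"fingers":1},{"offset":[0,0,-0.25],"rotation":[0,0,0],"fingers":1},{"offset":[0,0,-0.3],"rotation":[0,0,0],"fingers":1},{"offset":[0,0,-0.3],"rotation":[0,0,0],"fingers":1}]' 30
python3 -m jog '[{"offset":[0.1,0,-0.3],"rotation":[0,0,0],"fingers":1},{"offset":[0.3,0,-0.1],"rotation":[0,0,0],"fingers":1},{"offset":[0.2,0,0],"rotation":[0,0,0],"fingers":1},{"offset":[0,0,0],"rotation":[0,0,0],"fingers":1},{"offset":[0,0,0],"rotation":[0,0,0],"fingers":1},{"offset":[0,0,0],"rotation":[0,0,0],"fingers":1}]' 30
python3 - <<'E'
from h import *
go(.4795,-.1952,.24,-14.3)
cv2.imwrite("pics/s4.png",np.vstack([manip.camera("scene")[120:340],manip.camera("top")[60:280]])[:,:,::-1])
E
```

```text
clock: 30.1
position: [0.4793, -0.1961, 0.2037]
ee_rot: [0.124, 0.992, -0.0, 0.0]
ft_force: [0.8, 0.4, 0.6]
grip_width: 0.997
clock: 30.85
position: [0.3927, -0.1739, 0.2613]
ee_rot: [0.124, 0.992, -0.0, -0.0]
ft_force: [-0.9, -0.2, -0.4]
grip_width: 1.0
pos [ 0.3927 -0.1739  0.2613] yaw 165.7 turn deg -0.0 rot z frac 0.0 tilt [-0. -0.]
shift frac after turn [-0.596  0.005  0.142] mm [-89.4   0.8  21.3] w 1.0 F [-0.87 -0.18 -0.39] t 30.85
```

View pics/s4.png

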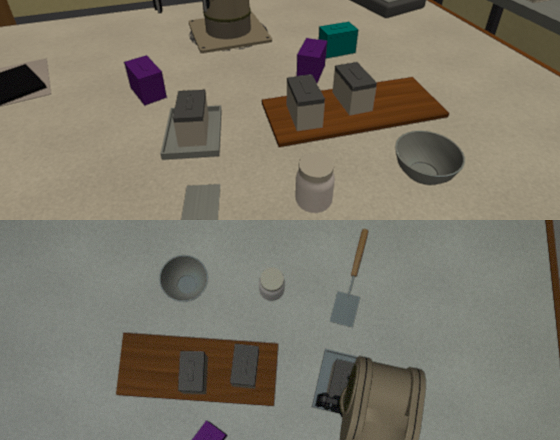

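The full tub stands flat inside the tray at (190,125) in the scene half. The two light ones are upright on the board, and the bowl, jar and spatula haven't moved. I'm handing in.

```bash
python3 -c "
from workcell import manip
print(manip.hand_in())"
```

```text
the job is handed in; nothing more can be done
None
```

The left tub was the full one, and it now stands in the steel tray; I handed the job in at about 31 s on the robot's clock.

- **Weighing:** I lifted the left, middle and right tubs in that order by about 7.4 cm each, and stood each back on the board before lifting the next. The wrist felt about 5–7 N for the left tub, 1.3 N for the middle and 1.3–1.8 N for the right.
- **Placing:** I lowered the left tub until it touched the tray floor at the expected height, within about 1 mm of the tray's measured centre and yaw, then released it and backed away.
- **Last checks:** In the last scene picture the full tub is upright inside the rim. Both light tubs are upright on the board, and the bowl, jar and spatula look untouched. In the top picture the arm hid part of the tray, so for the tray I relied on the scene picture and the force at contact. The gripper was clear of everything with almost no force on it, and no check failed.

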